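# Press a globe lamp into the bench tester and hold it

### The job

Take the white globe lamp out of the stand and test it: seat it cap-down and upright in the tester's orange sprung ring, press it gently until the ring is all the way down, and finish while still holding it pressed there. The globe is thin glass, so grip it lightly and do not drop or force it, and leave the other lamps, the flux bottle and the tip cleaner where they are.

Things in the scene. Friction and masses are not known exactly. Their poses are not given: they have to be found in the camera images.
- lamp: white globe lamp, the one to test, about 45 g, 79.5 mm tall, standing cap-down in one hole of the stand. Origin: tip of the cap, on the axis; z along the axis up to the globe. Metal cap of 26 mm diameter, tapering to 10 mm in its lowest 9 mm; flat shoulder 26 mm above the origin where the white housing begins (33 mm diameter there, 39 mm at 45 mm height); the glass globe is above
- lamp_globe (a point): centre of the white lamp's glass globe, 45 mm diameter, 57 mm above the cap's tip. Grip the glass with 40 N or less: it cracks when the two fingers together push on it with more than 100 N (50 N each)
- rack: plywood lamp stand, a fixed block 75 mm (x) by 250 mm (y) by 32 mm high; origin at the centre of its underside, z up. Three holes of 29 mm diameter and 28 mm depth in a row along its y axis, 80 mm apart; each lamp hangs by its shoulder on the top face, cap in the hole
- tester: lamp tester, a fixed grey case 160 mm by 180 mm by 55 mm high with an orange foot trim, a meter and pilot lamps on top. Origin: on the bench, under the axis of the sprung ring; the case reaches from -55 to +125 mm along its y axis and from -80 to +80 mm along its x axis. A well of 36 mm diameter, 20 mm deep in its top lies under the ring
- ring_top (a point): centre of the top face of the tester's orange ring (76 mm outer, 29 mm inner diameter, 8 mm thick), which floats on three springs over the case, this face 81 mm above the bench when free; z up. The lamp's cap goes through the bore and its shoulder rests on this face. The point sinks with the ring
- ring (a joint): how far the ring is pressed down, in m: 0 when free, 0.012 at its stop. The springs push back with about 3 N at the start and 9 N at the stop; beyond the stop it is rigid. It springs up again when let go. The lamp breaks when pressed on the tester with more than 40 N
- lamp_amber: amber globe lamp of the same size in the stand, not to be disturbed; origin at its cap's tip
- lamp_green: green globe lamp of the same size in the stand, not to be disturbed; origin at its cap's tip
- flux_bottle: small white plastic flux bottle with a white cap, 38 mm diameter, 85 mm high, standing loose on the mat, not to be disturbed; origin at the centre of its underside
- tip_cleaner: round steel tin with brass wool for cleaning iron tips, 68 mm diameter, 30 mm high, loose on the mat, not to be disturbed; origin at the centre of its underside
Not all that is in view belongs to the job. Leave any purple look-alike of the lamp alone.

How it is judged:
On the way:
1. the white lamp has been lifted out of the stand by the fingers (height (world z) of lamp above 0.045 m and contact force between the fingers and lamp above 1 N), for 0.2 s.
At the end, for the whole second after the job is handed in: the fingers hold the white lamp still and upright (within about 7 degrees), cap through the ring (within 4 mm of its axis) and shoulder on it, pressing on it with more than 4 N so that the ring stays down at least 9.5 of its 12 mm (value of joint ring above 0.0095 m and horizontal distance between lamp and ring_top below 0.004 m and z of lamp in the frame of ring_top below -0.022 m and angle between lamp's own z axis and vertical below 0.12 rad and linear speed of lamp below 0.02 m/s and contact force between the fingers and lamp above 2 N and contact force between lamp and tester above 4 N); the arm keeps its last pose, push and grip.
It fails at once if the glass was pushed on by the fingers with more than 100 N in all (contact force between the fingers and lamp above 100 N).
It fails at once if the lamp was forced on the tester with more than 40 N (contact force between lamp and tester above 40 N).
It fails at once if the amber or the green lamp was disturbed (moved 12 mm or tipped) (distance of any of lamp_amber, lamp_green from where it was at the start of the episode above 0.012 m or angle between any of lamp_amber, lamp_green's own z axis and vertical above 0.3 rad).
It fails at once if the flux bottle or the tip cleaner was moved 20 mm or tipped (distance of any of flux_bottle, tip_cleaner from where it was at the start of the episode above 0.02 m or angle between flux_bottle's own z axis and vertical above 0.3 rad).
It fails at once if the white lamp was dropped (fell freely some 30 mm or more) (linear speed of lamp above 0.8 m/s and contact force between the fingers and lamp below 0.5 N).
It also fails if it takes over 48 s, if anything falls off the work surface, if the arm or the gripper's body presses on something with over 40 N, if the wrist force passes 120 N, or if a joint passes its speed limit or range.

### The arm

A 6-joint arm with a two-finger parallel gripper is mounted at the origin on the work surface. World frame = base frame: x ahead of the robot, y to its left, z up, the work surface at z = 0. Lengths are in m, angles in rad, forces in N, time in s.
With the tool pointing down it reaches from about 0.35 to 0.775 m from the base axis. Payload 5.5 kg.
Tool frame: the origin (TCP) lies at the very end of the fingers, on their centre line; the grasp point (between the pads) lies 19 mm behind it; z points along the fingers, y is the line along which they close (so a half turn about z gives the same grasp; the last joint's range is limited). The gripper opens to 85 mm and grips with 20 to 120 N. Pads are 22 mm wide; open, the fingers measure 114 mm over their backs; the gripper's body (76 mm by 85 mm) begins 54 mm behind the grasp point. The pads swing forward as they close: fully open they stand 13 mm farther back than shut.
Start: joints at [1.163, 0.313, 0.046, 1.304, 0, 1.431], TCP at [0.152, 0.555, 0.231] pointing down, gripper open.
Joint ranges: [-2.76, 2.76], [-0.86, 1.69], [-1.03, 1.26], [-2.2, 2.34], [-1.47, 1.5], [-3.14, 3.14]. Speed limits (rad/s): [2.57, 2.57, 3.14, 3.14, 3.14, 3.14].

### API

Orientations are given as a unit quaternion [w, x, y, z].
In Python, from workcell import env, imaging, ticket gives the robot as it stands. The module is installed in compiled form; this text tells all that it offers.
- The arm moves only by the tool apply_moves, never from a script. Its argument "rows" is a list of rows, each an object with "xyz": the shift along the tool's x, y, z in mm, a list of three; "turn": the turn, a rotation vector about the tool's x, y, z in rad, a list of three; "grip": the opening, from 0 (shut) to 1 (fully open). A call has 1 to 12 rows; each row is the pose to reach, as a shift and turn from the pose commanded when the call began, along the tool's axes at that moment; what a row does not reach only later rows make up. A row lasts 1/12 s, in which the tool goes at most 41.7 mm and 7.16 degrees, less where a joint would pass 70% of its speed; a pose out of reach is approached as far as the arm can. A call with a gripper value outside its range is refused whole. The fingers move at their own pace and stop on an object; "force" is the grip in N (left out, the last holds). Time passes only in rows, so rows that repeat a pose let the fingers close. It gives the time, the measured TCP pose, the force, the opening and the grip force at its end, in the units of the state.
- env.get_state(): the state, without advancing time (a new reading comes with each control period).
- imaging.read_camera(name): name is "scene" or "top" or "wrist"; returns a dict with "color" (384x512x3 uint8, blue, green, red), "z_map" (384x512 float32, m along the optical axis (not along the pixel's ray), 0 where there is no reading), "camera_matrix" (3x3 intrinsics, pixels), "view" (4x4, takes a point from world to camera coordinates). Camera axes: x right, y down, z forward; pixel columns grow to the right and rows downward; lengths in m; the calibration is good to about 2 mm. A picture is of the moment at which its call begins.
- ticket.hand_in(): hands the job in; it is judged then, once.
The state is a dict: "clock": time; "joint_pos": joint angles; "qvel": joint speeds; "tau": joint torques, N m; "tcp_pos": TCP position; "orientation": TCP orientation; "wrist_force": force on the tool from outside, world axes, zero at the start; "ft_torque": the same for the moment, N m; "finger_gap": finger opening in m; "grip_force": force on a finger pad.
Only numpy, scipy, OpenCV 4.12 (cv2) and the standard library are available. Lean on these libraries where they do the work, as an engineer would, in place of code of your own. Each camera call takes 0.05 s, during which the arm holds its last target. There are 200 camera calls.

## Working session

There is one attempt and no reset: what is moved stays moved. The work goes in short steps, Python scripts to look and compute and a tool call to move; the robot and the scene stay as the last step left them, time stands still between calls to the robot, and variables do not carry over. Pictures are saved under pics/ and viewed, at most 10 in all, crops included, and the job is handed in when it is done.

Besides the shell and the picture viewer there is one more tool, called after "Emit:" in YAML: its name, and indented under it one key for each argument. apply_moves: Moves the arm, as the interface text tells. Its arguments: {"type":"object","properties":{"rows":{"type":"array"},"force":{"type":"number"}},"required":["rows"]}

```bash
mkdir -p pics
cat > h.py <<'E'
import numpy as np, cv2
from workcell import env, imaging, ticket
def grab(n):
    d=imaging.read_camera(n); np.savez(f'{n}.npz',**d); return d
def pts(d):
    z=d['z_map'];K=d['camera_matrix'];v,u=np.indices(z.shape)
    c=np.stack([(u-K[0,2])*z/K[0,0],(v-K[1,2])*z/K[1,1],z,np.ones_like(z)],-1)
    return (c@np.linalg.inv(d['view']).T)[...,:3]
E
python3 - <<'E'
from h import *
a=[grab(n) for n in('top','scene')]
for n,d in zip(('top','scene'),a): cv2.imwrite(f'pics/{n}1.png',cv2.resize(d['color'],(800,600)))
print(env.get_state())
E
```

```text
{'clock': 0.1, 'joint_pos': array([1.16340097e+00, 3.13946006e-01, 4.50752550e-02, 1.30358124e+00,
       2.86090578e-05, 1.43121743e+00]), 'qvel': array([-0.00062   ,  0.00025923,  0.00307381, -0.00019844, -0.00289319,
        0.00119483]), 'tau': array([ 2.97624749e-03, -4.81725311e+01,  2.99243349e+01,  1.27013520e-02,
       -1.01698658e-04, -1.78802748e-05]), 'tcp_pos': array([0.15196764, 0.55408364, 0.23047916]), 'orientation': array([-2.37361931e-04,  1.33508359e-01,  9.91047341e-01, -7.93199867e-04]), 'wrist_force': array([0.79603565, 0.17684735, 0.32181397]), 'ft_torque': array([ 0.04400917, -0.07090035,  0.00782267]), 'grip_force': 0.0, 'finger_gap': 0.08527869737498889}
```

View pics/top1.png

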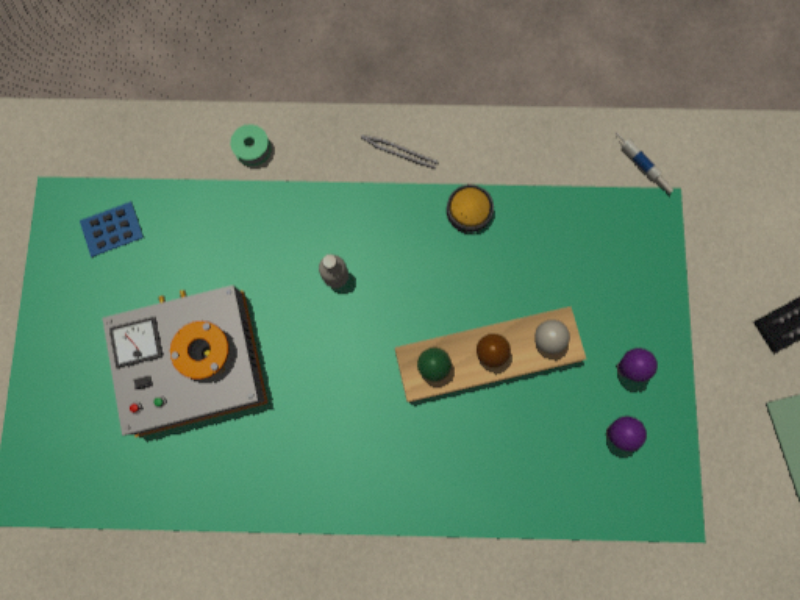

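View pics/scene1.png

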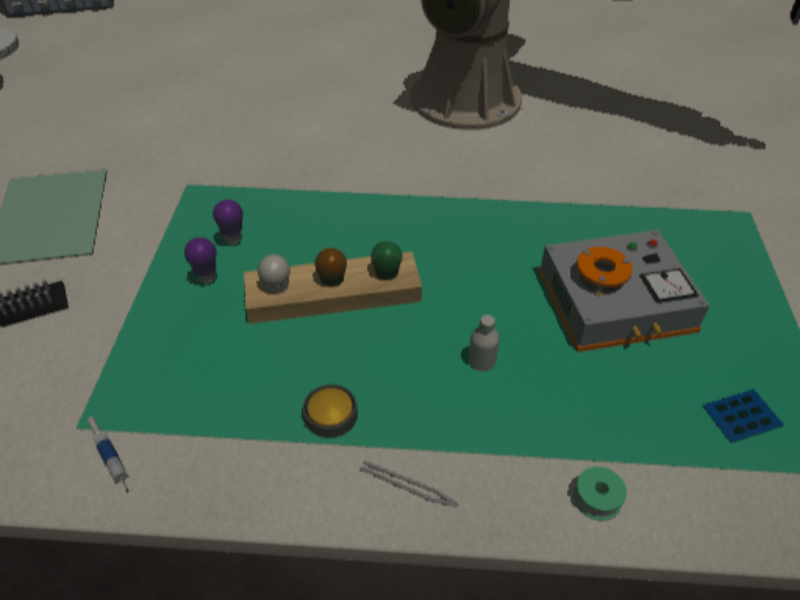

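The top view shows the white lamp at about (552,338), amber at (493,350), green at (434,365) and the orange ring at about (200,350), all in 800x600 pixels. The bottle is at (333,268), and in the scene view the white lamp is at (274,272) and the ring at (605,266). Next I'll fit the globe and the ring.

Run:
```python
from h import *
from scipy.optimize import least_squares
s=.64
seeds={'top':dict(white=(552,335),amber=(493,348),green=(434,362),ring=(200,350),bottle=(331,265)),'scene':dict(white=(274,268),amber=(331,262),green=(387,255),ring=(605,266),bottle=(485,335))}
for n in seeds:
    d=dict(np.load(n+'.npz'));P=pts(d);hsv=cv2.cvtColor(d['color'],cv2.COLOR_BGR2HSV)
    v,u=np.indices(hsv.shape[:2])
    for k,(x,y) in seeds[n].items():
        x*=s;y*=s; r=np.hypot(u-x,v-y)
        if k in('white','amber','green'):
            m=(r<9)&(P[...,2]>.07); q=P[m]
            f=least_squares(lambda c:np.linalg.norm(q-c,axis=1)-.0225,q.mean(0)-[0,0,.02],loss='soft_l1',f_scale=.002)
            print(n,k,f.x.round(4),np.abs(f.fun).mean().round(4),len(q),'zmax',q[:,2].max().round(3))
        elif k=='ring':
            m=(r<32)&(hsv[...,0]<20)&(hsv[...,1]>170)&(abs(P[...,2]-.081)<.005); q=P[m]
            hull=cv2.convexHull(q[:,:2].astype(np.float32)); c,rr=cv2.minEnclosingCircle(hull); e=cv2.fitEllipse(hull)
            print(n,k,c,rr,e,np.median(q[:,2]),len(q))
        else:
            q=P[(r<16)&(P[...,2]>.03)]; print(n,k,np.median(q,0).round(3),q[:,2].max())
    q=P[(P[...,2]>.028)&(P[...,2]<.036)&(P[...,1]<.1)&(hsv[...,0]<25)&(hsv[...,1]>60)]
    print('rack',cv2.minAreaRect(q[:,:2].astype(np.float32)) if len(q) else 0)
```

```text
top white [ 0.5856 -0.2687  0.0628] 0.0141 255 zmax 0.896
top amber [ 0.5655 -0.1911  0.0627] 0.0074 256 zmax 0.896
top green [ 0.5455 -0.114   0.0626] 0.0073 255 zmax 0.896
top ring (0.5559083819389343, 0.19059482216835022) 0.03794950619339943 ((0.5553087592124939, 0.19031628966331482), (0.07227368652820587, 0.07452724874019623), 0.0614340603351593) 0.08069086760884492 831
top bottle [0.67  0.024 0.059] 0.8955916235738106
rack ((0.6597848534584045, -0.1668442338705063), (0.2694985866546631, 0.2495504766702652), 14.426074981689453)
scene white [ 0.5853 -0.2663  0.0626] 0.001 203 zmax 0.088
scene amber [ 0.5654 -0.189   0.0625] 0.0161 197 zmax 0.756
scene green [ 0.5464 -0.1118  0.0625] 0.0011 197 zmax 0.087
scene ring (0.5592412948608398, 0.19359703361988068) 0.040016062557697296 ((0.5581384897232056, 0.1926603764295578), (0.07370663434267044, 0.0781577005982399), 70.35790252685547) 0.08098629241569422 566
scene bottle [0.686 0.028 0.057] 0.7564918890132284
rack ((0.4163581430912018, -0.13007542490959167), (0.24234937131404877, 0.7385678291320801), 68.75691223144531)
```

Both cameras agree. The white globe's centre is near (0.5855,-0.2675,0.063), where 63 mm is the expected height. The ring centre is near (0.556,0.191,0.081). I'll move with the fingers closing across the row of lamps.

Emit:
apply_moves:
  rows:
    - {"xyz":[-381,-262,0],"turn":[0,0,1.051],"grip":1}
    - {"xyz":[-381,-262,0],"turn":[0,0,1.051],"grip":1}
    - {"xyz":[-381,-262,0],"turn":[0,0,1.051],"grip":1}
    - {"xyz":[-381,-262,0],"turn":[0,0,1.051],"grip":1}
    - {"xyz":[-381,-262,0],"turn":[0,0,1.051],"grip":1}
    - {"xyz":[-381,-262,0],"turn":[0,0,1.051],"grip":1}
    - {"xyz":[-381,-262,0],"turn":[0,0,1.051],"grip":1}
    - {"xyz":[-381,-262,0],"turn":[0,0,1.051],"grip":1}
    - {"xyz":[-381,-262,0],"turn":[0,0,1.051],"grip":1}
    - {"xyz":[-381,-262,0],"turn":[0,0,1.051],"grip":1}
    - {"xyz":[-381,-262,0],"turn":[0,0,1.051],"grip":1}
    - {"xyz":[-381,-262,0],"turn":[0,0,1.051],"grip":1}
  force: 30

```text
clock: 1.1
tcp_pos: [0.4542, 0.1964, 0.2308]
orientation: [0.001, 0.615, 0.788, -0.0]
wrist_force: [-0.0, 0.4, 0.1]
finger_gap: 0.0853
grip_force: 0.0
```

```bash
cat >> h.py <<'E'
from scipy.spatial.transform import Rotation as Ro
def shift(target):
    s=env.get_state();w,x,y,z=s['orientation'];R=Ro.from_quat([x,y,z,w])
    print('t',s['clock'],'tcp',s['tcp_pos'].round(4),'R',R.as_matrix().round(3).tolist(),'F',s['wrist_force'].round(1),'gap',round(s['finger_gap'],4),'grip',s['grip_force'])
    print('shift mm',(R.inv().apply(np.array(target)-s['tcp_pos'])*1e3).round(1))
E
python3 -c "
from h import *
shift([.5855,-.2675,.2])"
```

```text
t 1.1 tcp [0.4542 0.1964 0.2308] R [[-0.243, 0.97, 0.002], [0.97, 0.243, -0.002], [-0.002, 0.001, -1.0]] F [-0.   0.4  0.1] gap 0.0853 grip 0.0
shift mm [-481.8   14.7   31.9]
```

Emit:
apply_moves:
  rows:
    - {"xyz":[-482,15,30],"turn":[0,0,0],"grip":1}
    - {"xyz":[-482,15,30],"turn":[0,0,0],"grip":1}
    - {"xyz":[-482,15,30],"turn":[0,0,0],"grip":1}
    - {"xyz":[-482,15,30],"turn":[0,0,0],"grip":1}
    - {"xyz":[-482,15,30],"turn":[0,0,0],"grip":1}
    - {"xyz":[-482,15,30],"turn":[0,0,0],"grip":1}
    - {"xyz":[-482,15,30],"turn":[0,0,0],"grip":1}
    - {"xyz":[-482,15,30],"turn":[0,0,0],"grip":1}
    - {"xyz":[-482,15,30],"turn":[0,0,0],"grip":1}
    - {"xyz":[-482,15,30],"turn":[0,0,0],"grip":1}
    - {"xyz":[-482,15,30],"turn":[0,0,0],"grip":1}
    - {"xyz":[-482,15,30],"turn":[0,0,0],"grip":1}

```text
clock: 2.1
tcp_pos: [0.5853, -0.2656, 0.1999]
orientation: [-0.0, 0.614, 0.79, -0.0]
wrist_force: [0.1, 0.2, 1.1]
finger_gap: 0.0856
grip_force: 0.0
```

Emit:
apply_moves:
  rows:
    - {"xyz":[0,0,0],"turn":[0,0,0],"grip":1}
    - {"xyz":[0,0,0],"turn":[0,0,0],"grip":1}
    - {"xyz":[0,0,0],"turn":[0,0,0],"grip":1}

```text
clock: 2.35
tcp_pos: [0.5845, -0.2611, 0.2006]
orientation: [-0.001, 0.613, 0.79, 0.0]
wrist_force: [-0.3, 0.1, -0.5]
finger_gap: 0.0855
grip_force: 0.0
```

Run:
```python
from h import *
d=grab('wrist'); cv2.imwrite('pics/w1.png',d['color'])
shift([.5855,-.2675,.042])
P=pts(d); hsv=cv2.cvtColor(d['color'],cv2.COLOR_BGR2HSV)
from scipy.optimize import least_squares
q=P[(np.linalg.norm(P[...,:2]-[.5855,-.2675],axis=-1)<.02)&(P[...,2]>.068)&(P[...,2]<.09)]
f=least_squares(lambda c:np.linalg.norm(q-c,axis=1)-.0225,[.5855,-.2675,.063],loss='soft_l1',f_scale=.001)
print(f.x.round(4),len(q),abs(f.fun).mean())
```

```text
t 2.4 tcp [ 0.5846 -0.2606  0.2011] R [[-0.25, 0.968, -0.001], [0.968, 0.25, 0.001], [0.001, -0.001, -1.0]] F [ 0.8 -0.2  0.7] gap 0.0854 grip 0.0
shift mm [ -7.1  -0.8 159.1]
[ 0.5841 -0.2692  0.0626] 1283 0.00040935268211428653
```

View pics/w1.png

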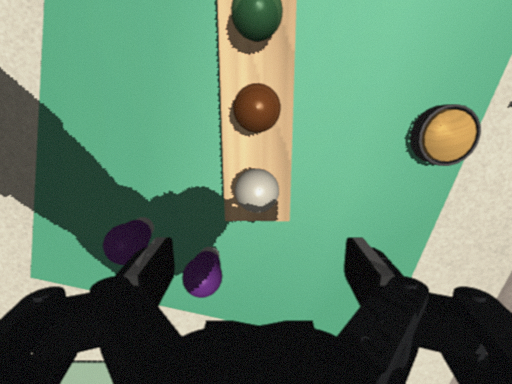

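The wrist view shows the white lamp at (257,187), midway between the fingers at about columns 170 and 350. The purple lamps are well off the closing line. I'll descend and grip.

Emit:
apply_moves:
  rows:
    - {"xyz":[-7,-1,0],"turn":[0,0,0],"grip":1}
    - {"xyz":[-7,-1,30],"turn":[0,0,0],"grip":1}
    - {"xyz":[-7,-1,60],"turn":[0,0,0],"grip":1}
    - {"xyz":[-7,-1,85],"turn":[0,0,0],"grip":1}
    - {"xyz":[-7,-1,105],"turn":[0,0,0],"grip":1}
    - {"xyz":[-7,-1,120],"turn":[0,0,0],"grip":1}
    - {"xyz":[-7,-1,135],"turn":[0,0,0],"grip":1}
    - {"xyz":[-7,-1,147],"turn":[0,0,0],"grip":1}
    - {"xyz":[-7,-1,155],"turn":[0,0,0],"grip":1}
    - {"xyz":[-7,-1,159],"turn":[0,0,0],"grip":1}
    - {"xyz":[-7,-1,159],"turn":[0,0,0],"grip":1}
    - {"xyz":[-7,-1,159],"turn":[0,0,0],"grip":1}

```text
clock: 3.4
tcp_pos: [0.5861, -0.2689, 0.0429]
orientation: [0.0, 0.612, 0.791, 0.0]
wrist_force: [0.3, -1.0, -0.0]
finger_gap: 0.0858
grip_force: 0.0
```

```bash
python3 -c "
from h import *
shift([.585,-.268,.042])"
```

```text
t 3.4 tcp [ 0.5861 -0.2689  0.0429] R [[-0.25, 0.968, 0.001], [0.968, 0.25, -0.0], [-0.0, 0.001, -1.0]] F [ 0.3 -1.  -0. ] gap 0.0858 grip 0.0
shift mm [ 1.1 -0.9  0.9]
```

Emit:
apply_moves:
  rows:
    - {"xyz":[1,-1,0],"turn":[0,0,0],"grip":0.8}
    - {"xyz":[1,-1,0],"turn":[0,0,0],"grip":0.7}
    - {"xyz":[1,-1,0],"turn":[0,0,0],"grip":0.62}
    - {"xyz":[1,-1,0],"turn":[0,0,0],"grip":0.58}
    - {"xyz":[1,-1,0],"turn":[0,0,0],"grip":0.55}
    - {"xyz":[1,-1,0],"turn":[0,0,0],"grip":0.52}
    - {"xyz":[1,-1,0],"turn":[0,0,0],"grip":0.49}
    - {"xyz":[1,-1,0],"turn":[0,0,0],"grip":0.46}
    - {"xyz":[1,-1,0],"turn":[0,0,0],"grip":0.42}
    - {"xyz":[1,-1,0],"turn":[0,0,0],"grip":0.38}
    - {"xyz":[1,-1,0],"turn":[0,0,0],"grip":0.35}
    - {"xyz":[1,-1,0],"turn":[0,0,0],"grip":0.35}
  force: 30

```text
clock: 4.4
tcp_pos: [0.5847, -0.2684, 0.0426]
orientation: [0.0, 0.613, 0.79, 0.0]
wrist_force: [-1.4, 0.7, 3.9]
finger_gap: 0.0431
grip_force: 30.8
```

Emit:
apply_moves:
  rows:
    - {"xyz":[0,0,-3],"turn":[0,0,0],"grip":0.35}
    - {"xyz":[0,0,-6],"turn":[0,0,0],"grip":0.35}
    - {"xyz":[0,0,-9],"turn":[0,0,0],"grip":0.35}
    - {"xyz":[0,0,-12],"turn":[0,0,0],"grip":0.35}
    - {"xyz":[0,0,-12],"turn":[0,0,0],"grip":0.35}

```text
clock: 4.82
tcp_pos: [0.5849, -0.2684, 0.0549]
orientation: [0.0, 0.613, 0.79, 0.0]
wrist_force: [0.1, -0.2, -1.5]
finger_gap: 0.0427
grip_force: 30.6
```

Run:
```python
from h import *
d=grab('scene'); cv2.imwrite('pics/s2.png',cv2.resize(d['color'][120:230,110:290],None,fx=4,fy=4,interpolation=cv2.INTER_CUBIC))
shift([.585,-.268,.042])
```

```text
t 4.8667 tcp [ 0.5848 -0.2684  0.0546] R [[-0.249, 0.968, 0.001], [0.968, 0.249, -0.0], [-0.0, 0.001, -1.0]] F [ 0.5 -0.1 -0.6] gap 0.0428 grip 30.5566623943605
shift mm [ 0.3  0.3 12.6]
```

View pics/s2.png

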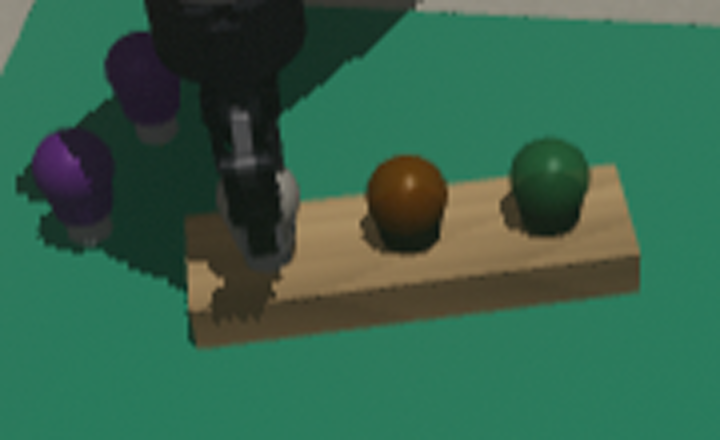

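The crop shows the lamp lifted between the fingers at (260,220), with amber and green undisturbed. Lift on.

Emit:
apply_moves:
  rows:
    - {"xyz":[0,0,-8],"turn":[0,0,0],"grip":0.35}
    - {"xyz":[0,0,-20],"turn":[0,0,0],"grip":0.35}
    - {"xyz":[0,0,-35],"turn":[0,0,0],"grip":0.35}
    - {"xyz":[0,0,-55],"turn":[0,0,0],"grip":0.35}
    - {"xyz":[0,0,-75],"turn":[0,0,0],"grip":0.35}
    - {"xyz":[0,0,-95],"turn":[0,0,0],"grip":0.35}
    - {"xyz":[0,0,-115],"turn":[0,0,0],"grip":0.35}
    - {"xyz":[0,0,-130],"turn":[0,0,0],"grip":0.35}
    - {"xyz":[0,0,-140],"turn":[0,0,0],"grip":0.35}
    - {"xyz":[0,0,-145],"turn":[0,0,0],"grip":0.35}
    - {"xyz":[0,0,-145],"turn":[0,0,0],"grip":0.35}

```text
clock: 5.78
tcp_pos: [0.585, -0.2685, 0.2005]
orientation: [0.001, 0.613, 0.79, 0.0]
wrist_force: [0.1, -0.8, -0.4]
finger_gap: 0.0424
grip_force: 30.6
```

```bash
python3 -c "
from h import *
shift([.556,.191,.2])"
```

```text
t 5.7833 tcp [ 0.585  -0.2685  0.2005] R [[-0.249, 0.968, 0.002], [0.968, 0.249, -0.001], [-0.001, 0.001, -1.0]] F [ 0.1 -0.8 -0.4] gap 0.0424 grip 30.577714262237805
shift mm [4.523e+02 8.650e+01 1.000e-01]
```

Emit:
apply_moves:
  rows:
    - {"xyz":[8,2,0],"turn":[0,0,0],"grip":0.35}
    - {"xyz":[25,5,0],"turn":[0,0,0],"grip":0.35}
    - {"xyz":[50,10,0],"turn":[0,0,0],"grip":0.35}
    - {"xyz":[80,15,0],"turn":[0,0,0],"grip":0.35}
    - {"xyz":[110,21,0],"turn":[0,0,0],"grip":0.35}
    - {"xyz":[140,27,0],"turn":[0,0,0],"grip":0.35}
    - {"xyz":[170,33,0],"turn":[0,0,0],"grip":0.35}
    - {"xyz":[200,38,0],"turn":[0,0,0],"grip":0.35}
    - {"xyz":[230,44,0],"turn":[0,0,0],"grip":0.35}
    - {"xyz":[260,50,0],"turn":[0,0,0],"grip":0.35}
    - {"xyz":[285,55,0],"turn":[0,0,0],"grip":0.35}
    - {"xyz":[305,58,0],"turn":[0,0,0],"grip":0.35}

```text
clock: 6.78
tcp_pos: [0.5626, 0.0452, 0.1981]
orientation: [-0.001, 0.612, 0.791, -0.0]
wrist_force: [-0.1, -0.1, -1.0]
finger_gap: 0.0428
grip_force: 30.6
```

Emit:
apply_moves:
  rows:
    - {"xyz":[22,4,0],"turn":[0,0,0],"grip":0.35}
    - {"xyz":[45,9,0],"turn":[0,0,0],"grip":0.35}
    - {"xyz":[68,13,0],"turn":[0,0,0],"grip":0.35}
    - {"xyz":[90,17,0],"turn":[0,0,0],"grip":0.35}
    - {"xyz":[110,21,0],"turn":[0,0,0],"grip":0.35}
    - {"xyz":[127,25,0],"turn":[0,0,0],"grip":0.35}
    - {"xyz":[139,27,0],"turn":[0,0,0],"grip":0.35}
    - {"xyz":[145,28,0],"turn":[0,0,0],"grip":0.35}
    - {"xyz":[147,28.5,0],"turn":[0,0,0],"grip":0.35}
    - {"xyz":[147,28.5,0],"turn":[0,0,0],"grip":0.35}
    - {"xyz":[147,28.5,0],"turn":[0,0,0],"grip":0.35}

```text
clock: 7.7
tcp_pos: [0.5555, 0.1905, 0.1991]
orientation: [-0.0, 0.613, 0.79, -0.0]
wrist_force: [-0.1, 0.1, -0.4]
finger_gap: 0.0429
grip_force: 30.6
```

Run:
```python
from h import *
from scipy.optimize import least_squares
shift([.556,.191,.145])
for n in('wrist','scene','top'):
    d=grab(n);P=pts(d);hsv=cv2.cvtColor(d['color'],cv2.COLOR_BGR2HSV)
    m=(hsv[...,0]<20)&(hsv[...,1]>150)&(abs(P[...,2]-.081)<.004)&(np.linalg.norm(P[...,:2]-[.556,.191],axis=-1)<.05)
    q=P[m][:,:2]
    # bore edge / outer edge robust: outer contour radius fit
    if len(q)>50:
        h=cv2.convexHull(q.astype(np.float32))[:,0]
        f=least_squares(lambda c:np.hypot(*(h-c).T)-.038,[.556,.191],loss='soft_l1',f_scale=.001); print(n,'ring',f.x.round(4),len(h),abs(f.fun).mean().round(4))
    m=(hsv[...,1]<60)&(hsv[...,2]>60)&(np.linalg.norm(P-[.556,.191,.22],axis=-1)<.03)
    q=P[m]
    if len(q)>30:
        f=least_squares(lambda c:np.linalg.norm(q-c,axis=1)-.0225,[.556,.191,.22],loss='soft_l1',f_scale=.001); print(n,'globe',f.x.round(4),len(q),abs(f.fun).mean().round(4))
    cv2.imwrite(f'pics/{n}3.png',d['color'])
d=dict(np.load('scene.npz'))
a=cv2.resize(d['color'][60:200,320:470],(600,560),interpolation=cv2.INTER_CUBIC)
cv2.imwrite('pics/s3c.png',a)
```

```text
t 7.7 tcp [0.5555 0.1905 0.1991] R [[-0.249, 0.969, -0.0], [0.969, 0.249, -0.0], [-0.0, -0.0, -1.0]] F [-0.1  0.1 -0.4] gap 0.0429 grip 30.574052155843674
shift mm [ 0.4  0.7 54.1]
wrist ring [0.5555 0.1904] 44 0.0009
wrist globe [0.5558 0.1899 0.219 ] 7712 0.0006
scene ring [0.5583 0.1926] 26 0.0009
top ring [0.5559 0.1909] 30 0.0013
top globe [0.5569 0.19   0.2193] 201 0.0008
```

View pics/s3c.png

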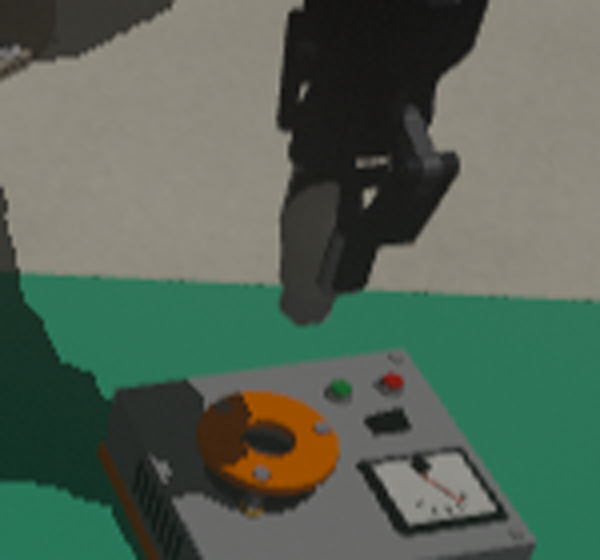

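View pics/wrist3.png

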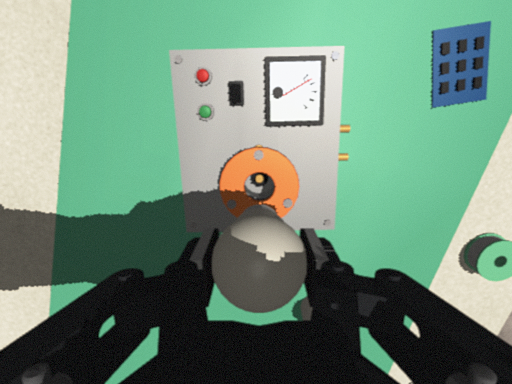

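The scene crop shows the lamp hanging about upright above the ring, with the cap tip at (305,315) and the ring bore at (270,438). The wrist view shows the globe at (259,262) in line with the bore at (260,185). I'll check the tilt numerically before lowering.

Run:
```python
from h import *
from scipy.optimize import least_squares
prof=np.array([[0,5],[9,13],[26,13],[26.01,16.5],[45,19.5],[50,21.4],[57,22.5],[63,21.7],[68,19.6],[73,15.7],[77,10],[79.5,0.1]])/1e3
seg=np.concatenate([np.linspace(prof[i],prof[i+1],12) for i in range(len(prof)-1)])
from scipy.spatial import cKDTree
T=cKDTree(seg)
S=[]
for n in('scene','wrist','top'):
    d=dict(np.load(n+'.npz'));P=pts(d);hsv=cv2.cvtColor(d['color'],cv2.COLOR_BGR2HSV)
    r=np.linalg.norm(P[...,:2]-[.556,.191],axis=-1)
    m=(r<.026)&(P[...,2]>.155)&(P[...,2]<.245)&(hsv[...,2]>55)&(hsv[...,1]<90)
    q=P[m]; print(n,len(q),np.percentile(q[:,2],[1,50,99]).round(3) if len(q) else '')
    if len(q)<100: continue
    def res(p):
        c=np.array([p[0],p[1],p[2]]);a=np.array([p[3],p[4],1]);a/=np.linalg.norm(a)
        v=q-c;h=v@a;rad=np.linalg.norm(v-h[:,None]*a,axis=1)
        return T.query(np.c_[h,rad])[0]
    f=least_squares(res,[.556,.190,.162,0,0],loss='soft_l1',f_scale=.001,x_scale=[.01,.01,.01,.1,.1],diff_step=1e-4)
    print(n,f.x.round(4),abs(f.fun).mean().round(5))
```

```text
scene 197 [0.172 0.231 0.242]
scene [ 0.5571  0.1924  0.1629  0.0025 -0.0103] 0.00093
wrist 7822 [0.175 0.235 0.242]
wrist [0.5555 0.1893 0.1625 0.0046 0.0075] 0.00057
top 302 [0.173 0.233 0.242]
top [ 0.5575  0.19    0.1626 -0.0161 -0.0021] 0.00073
```

Upright within 1°, and about 0.7 mm off in y. Lowering now: shoulder contact is expected after about 107 mm and the stop after about 119 mm.

Emit:
apply_moves:
  rows:
    - {"xyz":[0.7,0.2,8],"turn":[0,0,0],"grip":0.35}
    - {"xyz":[0.7,0.2,22],"turn":[0,0,0],"grip":0.35}
    - {"xyz":[0.7,0.2,38],"turn":[0,0,0],"grip":0.35}
    - {"xyz":[0.7,0.2,52],"turn":[0,0,0],"grip":0.35}
    - {"xyz":[0.7,0.2,62],"turn":[0,0,0],"grip":0.35}
    - {"xyz":[0.7,0.2,69],"turn":[0,0,0],"grip":0.35}
    - {"xyz":[0.7,0.2,74],"turn":[0,0,0],"grip":0.35}
    - {"xyz":[0.7,0.2,78],"turn":[0,0,0],"grip":0.35}
    - {"xyz":[0.7,0.2,80],"turn":[0,0,0],"grip":0.35}
    - {"xyz":[0.7,0.2,80],"turn":[0,0,0],"grip":0.35}

```text
clock: 8.68
tcp_pos: [0.5557, 0.1917, 0.1193]
orientation: [0.0, 0.613, 0.79, 0.0]
wrist_force: [0.8, 0.5, 0.5]
finger_gap: 0.0428
grip_force: 30.6
```

Emit:
apply_moves:
  rows:
    - {"xyz":[0,0,2],"turn":[0,0,0],"grip":0.35}
    - {"xyz":[0,0,4],"turn":[0,0,0],"grip":0.35}
    - {"xyz":[0,0,6],"turn":[0,0,0],"grip":0.35}
    - {"xyz":[0,0,8],"turn":[0,0,0],"grip":0.35}
    - {"xyz":[0,0,10],"turn":[0,0,0],"grip":0.35}
    - {"xyz":[0,0,12],"turn":[0,0,0],"grip":0.35}
    - {"xyz":[0,0,12],"turn":[0,0,0],"grip":0.35}
    - {"xyz":[0,0,12],"turn":[0,0,0],"grip":0.35}

```text
clock: 9.35
tcp_pos: [0.5555, 0.1917, 0.1071]
orientation: [-0.0, 0.613, 0.79, -0.0]
wrist_force: [-0.9, 0.2, -0.3]
finger_gap: 0.0427
grip_force: 30.6
```

Emit:
apply_moves:
  rows:
    - {"xyz":[0,0,3],"turn":[0,0,0],"grip":0.35}
    - {"xyz":[0,0,6],"turn":[0,0,0],"grip":0.35}
    - {"xyz":[0,0,9],"turn":[0,0,0],"grip":0.35}
    - {"xyz":[0,0,12],"turn":[0,0,0],"grip":0.35}
    - {"xyz":[0,0,13],"turn":[0,0,0],"grip":0.35}
    - {"xyz":[0,0,13],"turn":[0,0,0],"grip":0.35}
    - {"xyz":[0,0,13],"turn":[0,0,0],"grip":0.35}

```text
clock: 9.93
tcp_pos: [0.5556, 0.1917, 0.0942]
orientation: [-0.0, 0.613, 0.79, -0.0]
wrist_force: [0.3, 0.4, -0.2]
finger_gap: 0.043
grip_force: 30.6
```

Emit:
apply_moves:
  rows:
    - {"xyz":[0,0,1],"turn":[0,0,0],"grip":0.35}
    - {"xyz":[0,0,2],"turn":[0,0,0],"grip":0.35}
    - {"xyz":[0,0,3],"turn":[0,0,0],"grip":0.35}
    - {"xyz":[0,0,4],"turn":[0,0,0],"grip":0.35}
    - {"xyz":[0,0,5],"turn":[0,0,0],"grip":0.35}
    - {"xyz":[0,0,6],"turn":[0,0,0],"grip":0.35}
    - {"xyz":[0,0,7],"turn":[0,0,0],"grip":0.35}
    - {"xyz":[0,0,7],"turn":[0,0,0],"grip":0.35}
    - {"xyz":[0,0,7],"turn":[0,0,0],"grip":0.35}

```text
clock: 10.68
tcp_pos: [0.5558, 0.1918, 0.0876]
orientation: [0.0, 0.613, 0.79, 0.0]
wrist_force: [-1.5, -0.4, 4.1]
finger_gap: 0.0425
grip_force: 30.9
```

Contact as predicted: 4 N about 4 mm into the travel. Continuing slowly.

Emit:
apply_moves:
  rows:
    - {"xyz":[0,0,1],"turn":[0,0,0],"grip":0.35}
    - {"xyz":[0,0,2],"turn":[0,0,0],"grip":0.35}
    - {"xyz":[0,0,3],"turn":[0,0,0],"grip":0.35}
    - {"xyz":[0,0,4],"turn":[0,0,0],"grip":0.35}
    - {"xyz":[0,0,5],"turn":[0,0,0],"grip":0.35}
    - {"xyz":[0,0,5],"turn":[0,0,0],"grip":0.35}
    - {"xyz":[0,0,5],"turn":[0,0,0],"grip":0.35}

```text
clock: 11.27
tcp_pos: [0.5558, 0.1918, 0.0826]
orientation: [0.0, 0.613, 0.79, 0.0]
wrist_force: [-1.8, 0.3, 6.7]
finger_gap: 0.0434
grip_force: 31.1
```

Emit:
apply_moves:
  rows:
    - {"xyz":[0,0,0.5],"turn":[0,0,0],"grip":0.35}
    - {"xyz":[0,0,1],"turn":[0,0,0],"grip":0.35}
    - {"xyz":[0,0,1],"turn":[0,0,0],"grip":0.35}
    - {"xyz":[0,0,1],"turn":[0,0,0],"grip":0.35}

```text
clock: 11.6
tcp_pos: [0.5558, 0.1918, 0.0817]
orientation: [0.0, 0.613, 0.79, 0.0]
wrist_force: [-1.7, -0.5, 7.0]
finger_gap: 0.0424
grip_force: 31.1
```

Run:
```python
from h import *
shift([.556,.191,.08])
for n in('wrist','scene'):
    d=grab(n);P=pts(d);hsv=cv2.cvtColor(d['color'],cv2.COLOR_BGR2HSV)
    r=np.linalg.norm(P[...,:2]-[.556,.191],axis=-1)
    m=(hsv[...,0]<20)&(hsv[...,1]>150)&(P[...,2]>.06)&(P[...,2]<.086)&(r<.036)&(r>.022)
    print(n,m.sum(),np.percentile(P[m][:,2],[25,50,75,90]).round(4))
    print(env.get_state()['wrist_force'])
d=dict(np.load('scene.npz'))
cv2.imwrite('pics/s4c.png',cv2.resize(d['color'][90:220,330:470],(560,520),interpolation=cv2.INTER_CUBIC))
```

```text
t 11.6 tcp [0.5558 0.1918 0.0817] R [[-0.249, 0.968, 0.001], [0.968, 0.249, 0.0], [0.0, 0.001, -1.0]] F [-1.7 -0.5  7. ] gap 0.0424 grip 31.141049051986727
shift mm [-0.8  0.   1.7]
wrist 3373 [0.0704 0.0708 0.0713 0.0716]
[-1.09289788 -0.2810527   8.17692127]
scene 219 [0.0703 0.0712 0.0721 0.073 ]
[-2.4621137  -1.57681558  6.68951898]
```

View pics/s4c.png

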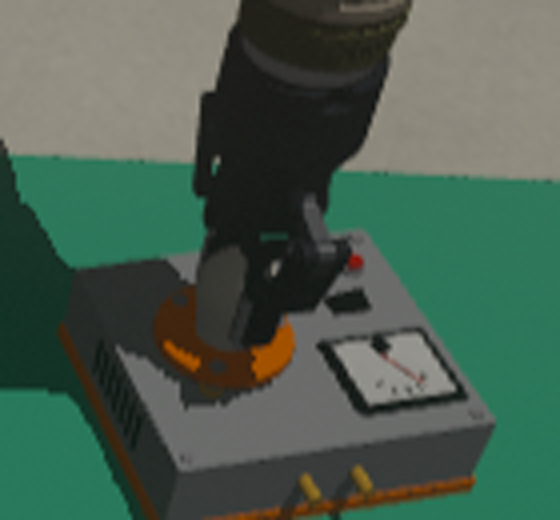

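The crop shows the lamp seated in the ring at (225,340). The depth map puts the ring about 10.2 mm down at 7–8 N. The last millimetres go in small steps.

Emit:
apply_moves:
  rows:
    - {"xyz":[0,0,0.5],"turn":[0,0,0],"grip":0.35}
    - {"xyz":[0,0,1],"turn":[0,0,0],"grip":0.35}
    - {"xyz":[0,0,1],"turn":[0,0,0],"grip":0.35}
    - {"xyz":[0,0,1],"turn":[0,0,0],"grip":0.35}

```text
clock: 12.03
tcp_pos: [0.5558, 0.1918, 0.0808]
orientation: [0.0, 0.613, 0.79, 0.0]
wrist_force: [-1.8, -0.9, 7.2]
finger_gap: 0.0429
grip_force: 31.2
```

Emit:
apply_moves:
  rows:
    - {"xyz":[0,0,0.3],"turn":[0,0,0],"grip":0.35}
    - {"xyz":[0,0,0.6],"turn":[0,0,0],"grip":0.35}
    - {"xyz":[0,0,0.6],"turn":[0,0,0],"grip":0.35}
    - {"xyz":[0,0,0.6],"turn":[0,0,0],"grip":0.35}

```text
clock: 12.37
tcp_pos: [0.5558, 0.1918, 0.0803]
orientation: [0.0, 0.613, 0.79, 0.0]
wrist_force: [-1.8, 0.2, 7.3]
finger_gap: 0.043
grip_force: 31.2
```

Run:
```python
from h import *
shift([.556,.191,.08])
for n in('wrist','scene','wrist'):
    d=grab(n);P=pts(d);hsv=cv2.cvtColor(d['color'],cv2.COLOR_BGR2HSV)
    r=np.linalg.norm(P[...,:2]-[.556,.191],axis=-1)
    m=(hsv[...,0]<20)&(hsv[...,1]>150)&(P[...,2]>.06)&(P[...,2]<.086)&(r<.036)&(r>.022)
    print(n,m.sum(),np.percentile(P[m][:,2],[25,50,75,90]).round(4))
    print(env.get_state()['wrist_force'])
    q=P[(hsv[...,1]<60)&(hsv[...,2]>60)&(np.linalg.norm(P-[.556,.191,.101],axis=-1)<.03)]
    f=least_squares(lambda c:np.linalg.norm(q-c,axis=1)-.0225,[.556,.191,.1],loss='soft_l1',f_scale=.001) if 0 else None
```

```text
t 12.3667 tcp [0.5558 0.1918 0.0803] R [[-0.249, 0.968, 0.001], [0.968, 0.249, 0.0], [0.0, 0.001, -1.0]] F [-1.8  0.2  7.3] gap 0.043 grip 31.187696513543557
shift mm [-0.8 -0.   0.3]
wrist 3389 [0.069  0.0694 0.0698 0.0702]
[-2.53502418 -0.45574102  8.14982748]
scene 215 [0.0688 0.0697 0.0707 0.0715]
[-2.83548425 -0.48560166  7.46422884]
wrist 3399 [0.069  0.0694 0.0698 0.0702]
[-1.90115933 -0.56774676  7.71639643]
```

Emit:
apply_moves:
  rows:
    - {"xyz":[0,0,0.15],"turn":[0,0,0],"grip":0.35}
    - {"xyz":[0,0,0.3],"turn":[0,0,0],"grip":0.35}
    - {"xyz":[0,0,0.3],"turn":[0,0,0],"grip":0.35}
    - {"xyz":[0,0,0.3],"turn":[0,0,0],"grip":0.35}

```text
clock: 12.85
tcp_pos: [0.5558, 0.1918, 0.08]
orientation: [0.0, 0.613, 0.79, 0.0]
wrist_force: [-2.5, -1.3, 8.0]
finger_gap: 0.0426
grip_force: 31.2
```

Run:
```python
from h import *
from scipy.optimize import least_squares
d=grab('wrist');P=pts(d);hsv=cv2.cvtColor(d['color'],cv2.COLOR_BGR2HSV)
r=np.linalg.norm(P[...,:2]-[.556,.191],axis=-1)
m=(hsv[...,0]<20)&(hsv[...,1]>150)&(P[...,2]>.06)&(P[...,2]<.086)&(r<.036)&(r>.022)
q=P[(hsv[...,1]<60)&(hsv[...,2]>55)&(np.linalg.norm(P-[.556,.191,.1],axis=-1)<.03)]
f=least_squares(lambda c:np.linalg.norm(q-c,axis=1)-.0225,[.556,.191,.1],loss='soft_l1',f_scale=.001)
print('ring z',np.median(P[m][:,2]),'globe',f.x.round(4),abs(f.fun).mean()); shift([0,0,0])
```

```text
ring z 0.06911543291679005 globe [0.5561 0.1911 0.1   ] 0.0005939815145349042
t 12.9 tcp [0.5558 0.1918 0.08  ] R [[-0.249, 0.968, 0.001], [0.968, 0.249, 0.0], [-0.0, 0.001, -1.0]] F [-2.8 -1.1  7.5] gap 0.0429 grip 31.19080945531827
shift mm [ -47.1 -586.1   79.6]
```

The ring is about 11.9 mm down. The globe's centre is 31 mm above the ring, as it must be when the shoulder is seated, and the lamp is held at about 8 N. Handing in.

```bash
python3 -c "
from h import *
print(ticket.hand_in())"
```

```text
the job is handed in; nothing more can be done
None
```

The job is handed in. The white lamp is seated cap-down and upright in the tester ring and still held pressed there, with the ring about 11.9 mm down, a press of about 8 N and a 31 N grip; the hand-in call did not return a verdict.

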